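Put the wide bangle away in its groove

ROBOT

A 6-joint arm with a two-finger parallel gripper is mounted at the origin on the work surface. World frame = base frame: x ahead of the robot, y to its left, z up, the work surface at z = 0. Lengths are in mm, angles in rad, forces in N, time in s.
With the tool pointing down it reaches from about 350 to 975 mm from the base axis. Payload 7.1 kg.
Tool frame: the origin (TCP) lies at the centre of the arm's flange, where the gripper is bolted on; the fingertips stand 182 mm ahead of it and the grasp point (between the pads) lies r.tcp_to_grasp ahead of it (r.tcp_to_grasp is the distance from the TCP to the grasp point, in mm); z points along the fingers, y is the line along which they close (so a half turn about z gives the same grasp; the last joint's range is limited). The gripper opens to 88 mm and grips with 3 to 60 N. Pads are 20 mm wide; open, the fingers measure 115 mm over their backs; the gripper's body (75 mm by 178 mm) begins 61 mm behind the grasp point.
Start: joints at [1.131, 0.423, 1.63, -0, 1.089, -0.019], TCP at [255.275, 570.475, 404.675] pointing down, gripper open.
Joint ranges: [-3, 3], [-0.9, 2.11], [0.09, 2.58], [-1.31, 4.45], [0.11, 2.69], [-2.54, 2.54]. Speed limits (rad/s): [2.39, 2.39, 3.01, 3.14, 3.14, 3.14].

INTERFACE

Orientations are given as a unit quaternion [x, y, z, w].
In Python, from rig import r gives the robot as it stands.
- The arm moves only by the shell command python3 -m creep 'ROWS' [FORCE]. ROWS is JSON, a list of rows, each an object of numbers: "gripper": the opening, from 0 (shut) to 1 (fully open); "dx", "dy", "dz": the shift along the tool's x, y, z in m; "roll": the turn about the tool's z in rad. A call has 1 to 12 rows; each row is the pose to reach, as a shift and turn from the pose commanded when the call began, along the tool's axes at that moment; what a row does not reach only later rows make up. A row lasts 1/8 s, in which the tool goes at most 62.5 mm and 10.7 degrees, less where a joint would pass 70% of its speed; a pose out of reach is approached as far as the arm can. A call with a gripper value outside its range is refused whole. The fingers move at their own pace and stop on an object; FORCE is the grip in N (left out, the last holds). Time passes only in rows, so rows that repeat a pose let the fingers close. It gives the time, the measured TCP pose, the force, the opening and the grip force at its end, in the units of the state.
- r.state(): the state, without advancing time (a new reading comes with each control period).
- r.read_camera(name): name is "scene" or "top" or "wrist"; returns (picture, depth): 400x640x3 uint8, red, green, blue; 400x640 float32, mm along the optical axis (not along the pixel's ray), 0 where there is no reading.
- r.calibration(name): a dict with "fx", "fy", "cx", "cy" (pixels), "world_from_camera" (4x4, takes a point from camera to world coordinates); the wrist camera has in their place "mount" (4x4, takes a point from camera to tool coordinates, whose origin is the TCP and whose axes are the flange's). Camera axes: x right, y up, looking along -z (the intrinsics and any distortion apply to the point x, -y, -z); pixel columns grow to the right and rows downward; lengths in mm; the calibration is good to about 2 mm. A picture is of the moment at which its call begins: read the wrist's pose just before it. calibration takes no time and is no camera call.
- r.hand_in(): hands the job in; it is judged then, once.
The state is a dict: "time": time; "joints": joint angles; "dq": joint speeds; "joint_torque": joint torques, N m; "eef_pos": TCP position; "ee_rot": TCP orientation; "contact_force": force on the tool from outside, world axes, zero at the start; "torque": the same for the moment, N m; "opening": finger opening in mm; "grip_force": force on a finger pad.
Only numpy, scipy, OpenCV 4.12 (cv2) and the standard library are available. Lean on these libraries where they do the work, as an engineer would, in place of code of your own. Each camera call takes 0.05 s, during which the arm holds its last target. There are 200 camera calls.

TASK

Lift the wide bangle up and off the end of the jewellery stand's arm and carry it to the wooden bangle rest, then stand it upright in the wide groove, lowered gently to the bottom rather than dropped. Let go of it there, leave the slim bangle hanging on the stand, and do not disturb the watch, the brush or the glass ring cone on the tray.

Things in the scene. Friction and masses are not known exactly. Their poses are not given: they have to be found in the camera images.
- wide_bangle: Wide gold-tone rigid bangle, a closed ring: outer diameter 74 mm, inner 58 (8 thick radially), 16 wide along its axis, about 50 g. Origin at the ring's centre; y is the ring's axis (level as it hangs or stands; x and z may be rolled round). It hangs on one half of the stand's arm, either one, its axis along the arm and its origin 25 below the arm's axis.
- slim_bangle: Slim gold-tone bangle of the same inner diameter 58: outer diameter 66 mm, 7 wide along its axis (y). Origin at its centre. It hangs on the other half of the arm and stays there.
- stand: Fixed T-shaped jewellery stand: round base (diameter 110 mm, 14 high), post (diameter 12), level arm (steel rod, diameter 8) along its y, axis 150 up, reaching 125 to each side. Both arm ends turn straight up to 172, so raise a bangle 18 to 50 (best 34) before drawing it off over the end. Nothing rises above the arm at the post. Origin under the base, z up.
- rest: Bangle rest, fixed: wooden block 110 mm (x) by 130 (y) by 34 high, two straight grooves 22 deep in its top, both along its x: the wide groove (75 long, 19 wide) centred at y = -30, a narrow groove (69 long, 9 wide) at y = +30. Origin under the centre of the block.
- wide_seat (a point): Point where the centre of the wide bangle lies when it stands fully home in the wide groove: over the groove's middle, 49 mm above the dresser (15 above the block's top). Axes as the rest's: the groove runs along x, so the bangle's axis (its y) lies along this y, either way round.
- watch: Gold-tone watch standing on the edge of its closed bracelet on the tray: bracelet 58 mm across, dial on one side, 36 high. Origin under the bracelet's centre. Bystander.
- brush: Black plastic paddle brush lying bristles up on the tray, 235 mm long along its y, 64 wide, 29 high. Origin on its underside, where handle and paddle meet. Bystander.
- ring_cone: Clear glass ring cone, 60 mm across the foot, 78 high. Origin under its foot's centre. Bystander.
Mind the look-alikes: they are no part of the job. What is meant by the rest is not pink or purple, and is the larger of those in its own colour.

How it is judged (in metres and radians):
On the way:
1. the wide bangle is off the arm's end and carried in the fingers (horizontal distance between wide_bangle and stand above 0.145 m and height (world z) of wide_bangle above 0.06 m and contact force between the fingers and wide_bangle above 0.3 N), for 0.2 s.
At the end, for the whole second after the job is handed in: The wide bangle stands released and at rest in the wide groove, its centre within 10 mm of the seat point and its axis within 0.2 rad of the groove's crosswise axis; the slim bangle still hangs within 50 mm of its start; watch, brush and ring cone are within 30 mm of theirs (distance between wide_bangle and wide_seat below 0.01 m and angle between the y axis of wide_bangle and the y axis of wide_seat, either way round below 0.2 rad and linear speed of wide_bangle below 0.03 m/s and distance of slim_bangle from where it was at the start of the episode below 0.05 m and distance of each of watch, brush, ring_cone from where it was at the start of the episode below 0.03 m); the robot touches nothing.
It fails at once if the wide bangle is dropped (falls freely at over 0.6 m/s, about 18 mm of fall) (contact force between the fingers and wide_bangle below 0.01 N and linear speed of wide_bangle above 0.6 m/s).
It fails at once if the slim bangle is knocked off or shoved over 50 mm (distance of slim_bangle from where it was at the start of the episode above 0.05 m).
It fails at once if the watch, brush or ring cone is pushed over 30 mm (distance of any of watch, brush, ring_cone from where it was at the start of the episode above 0.03 m).
It also fails if it takes over 56 s, if anything falls off the work surface, if the arm or the gripper's body presses on something with over 40 N, if the wrist force passes 120 N, or if a joint passes its speed limit or range.

## Working session

There is one attempt and no reset: what is moved stays moved. The work goes in short steps, Python scripts to look and compute and a shell command to move; the robot and the scene stay as the last step left them, time stands still between calls to the robot, and variables do not carry over. Pictures are saved under pics/ and viewed, at most 10 in all, crops included, and the job is handed in when it is done.

```bash
mkdir -p pics; ls
cat > h.py <<'E'
from rig import r
import numpy as np, cv2
def grab(n):
    s=r.state(); p,d=r.read_camera(n); c=r.calibration(n)
    if 'mount' in c:
        from scipy.spatial.transform import Rotation as R
        T=np.eye(4);T[:3,:3]=R.from_quat(s['ee_rot']).as_matrix();T[:3,3]=s['eef_pos'];W=T@np.array(c['mount'])
    else: W=np.array(c['world_from_camera'])
    v,u=np.mgrid[:400,:640]
    P=np.stack([(u-c['cx'])/c['fx']*d,-(v-c['cy'])/c['fy']*d,-d,np.ones_like(d)],-1)@W.T
    P=P[...,:3]; P[d==0]=np.nan
    return p,d,P
def save(n,p): cv2.imwrite('pics/'+n,p[...,::-1])
E
python3 - <<'E'
from h import *
for n in('top','scene'):
    p,d,P=grab(n); save(n+'0.png',p); np.savez(n+'0.npz',p=p,P=P)
    c=r.calibration(n);print({k:v for k,v in c.items()})
print(r.state(),r.tcp_to_grasp)
E
```

```text
pics
{'fx': 409.1109754040107, 'fy': 409.1109754040107, 'cx': 312.4578604768328, 'cy': 198.231430429105, 'world_from_camera': array([[ 5.42101524e-02,  9.72588327e-01, -2.26126527e-01,
         3.71879186e+02],
       [-9.98529464e-01,  5.28949307e-02, -1.18758393e-02,
        -7.80542686e+01],
       [ 4.10644309e-04,  2.26437791e-01,  9.74025543e-01,
         1.07229445e+03],
       [ 0.00000000e+00,  0.00000000e+00,  0.00000000e+00,
         1.00000000e+00]])}
{'fx': 502.3425774654613, 'fy': 502.3425774654613, 'cx': 320.37864869509497, 'cy': 199.85564335531691, 'world_from_camera': array([[ 2.35215718e-01, -5.15179556e-01,  8.24174491e-01,
         1.40689545e+03],
       [ 9.71736912e-01,  1.07180538e-01, -2.10332370e-01,
        -2.81913662e+02],
       [ 2.00234719e-02,  8.50354254e-01,  5.25829538e-01,
         6.39464814e+02],
       [ 0.00000000e+00,  0.00000000e+00,  0.00000000e+00,
         1.00000000e+00]])}
{'time': 0.1, 'joints': array([ 1.13103029e+00,  4.23735859e-01,  1.63059464e+00, -1.52961283e-05,
        1.08859204e+00, -1.89907685e-02]), 'dq': array([-6.70914283e-04, -1.39872190e-03, -2.37001507e-03,  5.85296491e-06,
       -1.20867723e-03,  8.18529983e-04]), 'joint_torque': array([-6.48932905e-05, -5.45615888e+01, -2.74325860e+01,  6.45639212e-02,
        1.87340355e-02, -3.78869015e-05]), 'eef_pos': array([255.15982041, 570.27043919, 404.00453841]), 'ee_rot': array([ 2.08835482e-01,  9.77950561e-01, -6.49066756e-04, -1.44593336e-04]), 'contact_force': array([ 0.5277353 ,  0.04785548, -0.48775237]), 'torque': array([-0.03137828, -0.02693375, -0.02272843]), 'grip_force': 0.0, 'opening': 87.99559987167184} 163.3
```

View pics/top0.png

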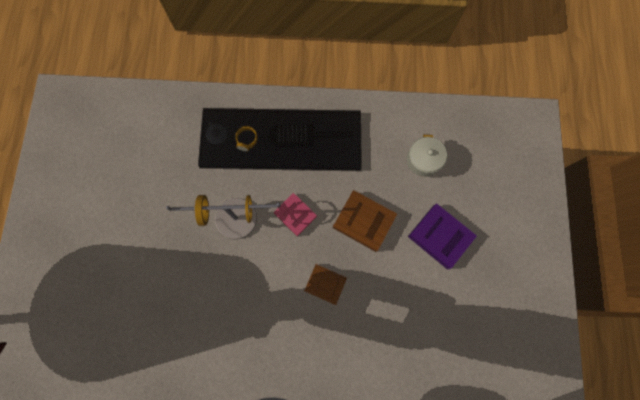

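View pics/scene0.png

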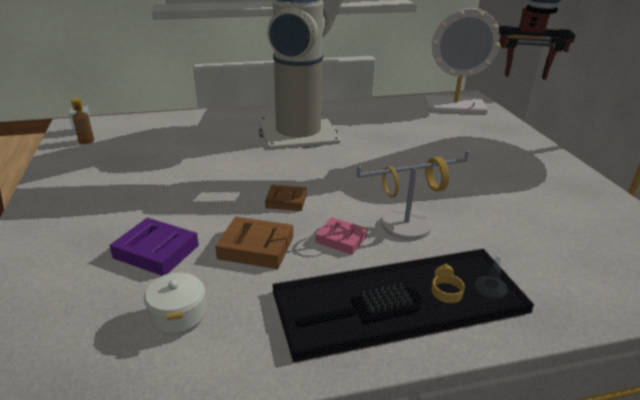

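Candidates for the rest, in top-view pixels: large brown (365,220), small brown (325,285), pink (296,214) and purple (443,236). The large brown one fits the description. For the bangle, the wide one is at (202,209), the slim one at (249,208), and the watch ring at (245,138) is not part of the job. Next I'll measure these and check with one crop.

```bash
cat > m.py <<'E'
from h import *
def fit(Q):
    m=Q.mean(0);w,v=np.linalg.eigh(np.cov((Q-m).T));return m,w,v
for n in('top','scene'):
    z=np.load(n+'0.npz');p,P=z['p'],z['P']
    H=cv2.cvtColor(p,cv2.COLOR_RGB2HSV).astype(int);Z=P[...,2]
    print(n,'table z',np.nanmedian(Z[330:380,100:500]))
    # rest top
    brown=(H[...,0]<18)&(H[...,1]>120)&(Z>28)&(Z<45)&(P[...,0]>200)
    k,l,s,c=cv2.connectedComponentsWithStats(brown.astype(np.uint8))
    for i in range(1,k):
        if s[i,4]>150:
            q=P[l==i]; rr=cv2.minAreaRect(q[:,:2].astype(np.float32)); print('block',c[i],s[i,4],rr,np.median(q[:,2]))
    # bangles
    gold=(H[...,0]>10)&(H[...,0]<32)&(H[...,1]>110)&(Z>75)&(Z<180)&(P[...,0]>250)
    k,l,s,c=cv2.connectedComponentsWithStats(gold.astype(np.uint8))
    for i in range(1,k):
        if s[i,4]>25:
            q=P[l==i]; print('gold',c[i],s[i],np.percentile(q,[2,50,98],axis=0).round(0).tolist())
    rod=(H[...,1]<70)&(Z>135)&(Z<185)&(P[...,0]>300)&(P[...,0]<800)&(abs(P[...,1])<500)
    q=P[rod];print('rod',len(q),np.percentile(q,[1,50,99],axis=0).round(0).tolist())
    a=np.polyfit(q[:,1],q[:,0],1);print('x=',a,'y',q[:,1].min(),q[:,1].max())
    for y in (q[:,1].min(),q[:,1].max()):
        s_=q[abs(q[:,1]-y)<8];print(s_.mean(0),s_[:,2].max())
z=np.load('top0.npz')['p'][90:310,150:490]
save('crop.png',cv2.resize(z,None,fx=2.3,fy=2.3,interpolation=cv2.INTER_CUBIC))
E
python3 m.py
```

```text
top table z -0.6019812444114905
block [364.30596606 219.84017515] 1827 ((563.8399658203125, -203.42568969726562), (129.68295288085938, 110.78663635253906), 63.68391036987305) 33.85390667886168
gold [201.13960114 210.16809117] [195 195  14  31 351] [[514.0, 182.0, 95.0], [546.0, 191.0, 148.0], [580.0, 200.0, 163.0]]
gold [248.02758621 208.71724138] [245 196   7  26 145] [[529.0, 78.0, 93.0], [556.0, 83.0, 146.0], [586.0, 87.0, 158.0]]
rod 359 [[540.0, 10.0, 145.0], [553.0, 134.0, 153.0], [567.0, 259.0, 171.0]]
x= [-8.74321368e-02  5.64984267e+02] y 7.565903589840872 262.72225769764964
[563.15515215  10.50216817 166.43848284] 172.3345321330787
[542.28289969 257.66154848 164.15797017] 171.850795646194
scene table z 0.6913749485487415
block [255.72006386 237.54071315] 1879 ((565.79150390625, -203.54299926757812), (129.91964721679688, 110.0926742553711), 63.782264709472656) 34.62614916503617
gold [437.58554217 174.2       ] [426 157  23  34 415] [[518.0, 183.0, 94.0], [560.0, 191.0, 125.0], [585.0, 201.0, 163.0]]
gold [390.64393939 182.26515152] [383 167  15  30 132] [[527.0, 78.0, 95.0], [565.0, 83.0, 121.0], [590.0, 88.0, 157.0]]
rod 475 [[532.0, 7.0, 137.0], [556.0, 129.0, 153.0], [569.0, 262.0, 172.0]]
x= [-8.81924209e-02  5.66622014e+02] y 6.832094255607387 263.7819147563162
[565.8351538   10.10857713 161.35596699] 173.61542705285711
[543.68721451 259.47274678 162.04996169] 172.0036920213676
```

View pics/crop.png

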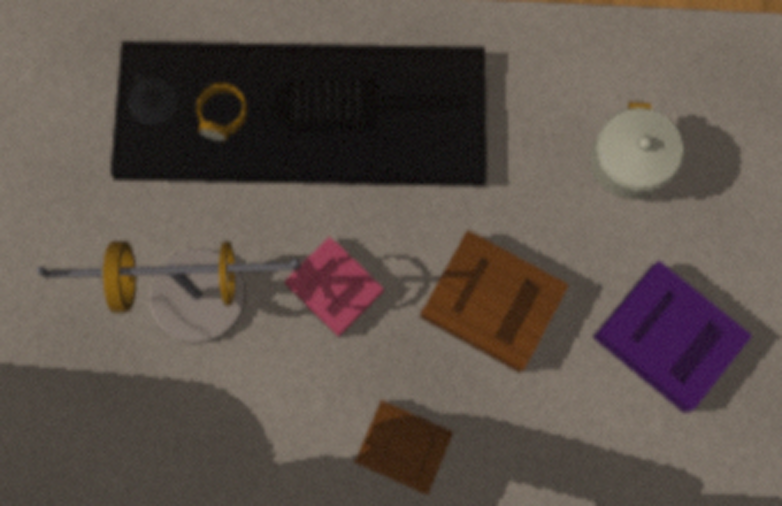

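Top crop: the wide gold ring sits at (120,275) on the rod and the slim one at (227,272). The large brown block has its wide groove at (518,310), on the -y side, and its narrow one at (470,285). The measured sizes match: the block is 130x110x34, the rod is at 150/172, and the bangle centre is at about (549,191.5,125). I'll grip across the 74 mm diameter, keeping the tips about 9 mm below the ring's centre.

```bash
python3 -m creep '[{"dx":-0.053,"dy":-0.028,"roll":0.133,"gripper":1},{"dx":-0.106,"dy":-0.056,"roll":0.266,"gripper":1},{"dx":-0.159,"dy":-0.085,"roll":0.4,"gripper":1},{"dx":-0.212,"dy":-0.113,"roll":0.53,"gripper":1},{"dx":-0.265,"dy":-0.141,"roll":0.66,"gripper":1},{"dx":-0.318,"dy":-0.170,"roll":0.8,"gripper":1},{"dx":-0.371,"dy":-0.198,"roll":0.93,"gripper":1},{"dx":-0.423,"dy":-0.226,"roll":1.063,"gripper":1},{"dx":-0.423,"dy":-0.226,"roll":1.063,"gripper":1},{"dx":-0.423,"dy":-0.226,"roll":1.063,"gripper":1}]' 15
cat > w.py <<'E'
from h import *
import sys
p,d,P=grab('wrist');save(sys.argv[1],p)
H=cv2.cvtColor(p,cv2.COLOR_RGB2HSV).astype(int);Z=P[...,2]
g=(H[...,0]>10)&(H[...,0]<32)&(H[...,1]>110)&(Z>80)&(Z<190)
k,l,s,c=cv2.connectedComponentsWithStats(g.astype(np.uint8))
for i in range(1,k):
    if s[i,4]>100:
        q=P[l==i];print(c[i],s[i,4],np.percentile(q,[1,50,99],axis=0).round(1).tolist(),cv2.minAreaRect(q[:,:2].astype(np.float32)))
s=r.state();print(s['eef_pos'],s['ee_rot'],s['contact_force'])
E
python3 w.py w1.png
```

```text
[255.19561755 570.29455669 404.09003908] [ 2.08851725e-01  9.77947143e-01 -5.70099970e-04 -1.28739421e-04] [ 0.07646466  0.29448488 -0.10807951]invalid input at $[0]: expected keys gripper, dx, dy, dz, roll
```

View pics/w1.png

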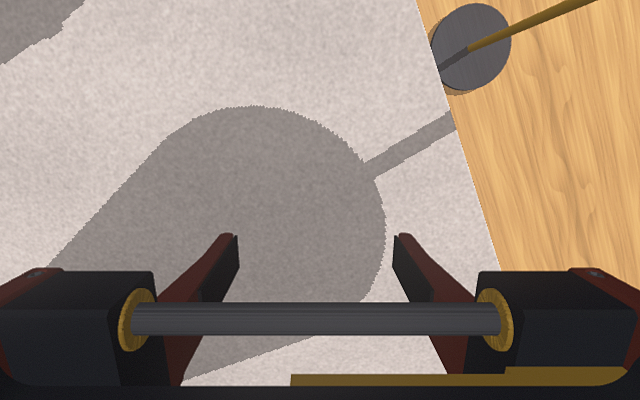

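The move was refused because every key must be present. The wrist view shows only the fingers, at (230,250) and (400,250), over an empty table. I'll resend it with all the keys.

```bash
python3 -m creep '[{"dx":-0.053,"dy":-0.028,"dz":0,"roll":0.133,"gripper":1},{"dx":-0.106,"dy":-0.056,"dz":0,"roll":0.266,"gripper":1},{"dx":-0.159,"dy":-0.085,"dz":0,"roll":0.4,"gripper":1},{"dx":-0.212,"dy":-0.113,"dz":0,"roll":0.53,"gripper":1},{"dx":-0.265,"dy":-0.141,"dz":0,"roll":0.66,"gripper":1},{"dx":-0.318,"dy":-0.170,"dz":0,"roll":0.8,"gripper":1},{"dx":-0.371,"dy":-0.198,"dz":0,"roll":0.93,"gripper":1},{"dx":-0.423,"dy":-0.226,"dz":0,"roll":1.063,"gripper":1},{"dx":-0.423,"dy":-0.226,"dz":0,"roll":1.063,"gripper":1},{"dx":-0.423,"dy":-0.226,"dz":0,"roll":1.063,"gripper":1}]' 15 && python3 w.py w2.png
```

```text
time: 1.4
eef_pos: [548.8, 191.4, 404.3]
ee_rot: [0.676, 0.737, -0.0, -0.0]
contact_force: [-1.5, -0.2, -0.0]
opening: 88.0
grip_force: 0.0
[315.98889711 205.5199852 ] 2702 [[514.5, 184.7, 96.7], [548.1, 195.5, 152.4], [581.6, 204.3, 163.3]] ((548.5615234375, 192.16510009765625), (71.48765563964844, 19.568836212158203), 5.24361515045166)
[300.59060403 296.46979866] 149 [[529.9, 79.7, 94.6], [542.4, 84.7, 100.1], [553.0, 87.2, 113.3]] ((541.0929565429688, 83.06200408935547), (23.940889358520508, 7.4286112785339355), 3.4757027626037598)
[331.36423841 296.43708609] 151 [[563.3, 82.2, 93.3], [573.9, 87.4, 99.9], [586.0, 90.2, 112.1]] ((575.339599609375, 86.10919189453125), (24.04166603088379, 7.484068393707275), 7.7265119552612305)
[548.4410305  191.95070966 404.38500219] [ 6.75225493e-01  7.37611216e-01 -3.30231970e-04 -3.44832632e-04] [0.18190057 0.77209506 0.20223387]
```

View pics/w2.png

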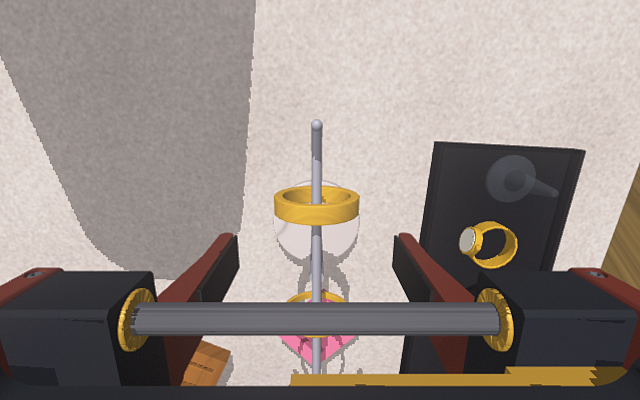

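The wide ring is at (316,205), centred between the fingers (midpoint about 315) and aligned with the rod, with its centre at (548.6,192). Now descend and grip.

```bash
python3 -m creep '[{"dx":0,"dy":0,"dz":0.03,"roll":0,"gripper":1},{"dx":0,"dy":0,"dz":0.06,"roll":0,"gripper":1},{"dx":0,"dy":0,"dz":0.08,"roll":0,"gripper":1},{"dx":0,"dy":0,"dz":0.095,"roll":0,"gripper":1},{"dx":0,"dy":0,"dz":0.106,"roll":0,"gripper":1},{"dx":0,"dy":0,"dz":0.106,"roll":0,"gripper":1},{"dx":0,"dy":0,"dz":0.106,"roll":0,"gripper":1}]' 15; python3 -m creep '[{"dx":0,"dy":0,"dz":0,"roll":0,"gripper":0.6},{"dx":0,"dy":0,"dz":0,"roll":0,"gripper":0.6},{"dx":0,"dy":0,"dz":0,"roll":0,"gripper":0.6},{"dx":0,"dy":0,"dz":0,"roll":0,"gripper":0.6},{"dx":0,"dy":0,"dz":0,"roll":0,"gripper":0.6},{"dx":0,"dy":0,"dz":0,"roll":0,"gripper":0.6}]' 20
```

```text
time: 2.33
eef_pos: [549.3, 191.6, 299.3]
ee_rot: [0.676, 0.737, 0.0, 0.0]
contact_force: [-0.5, -0.2, 0.5]
opening: 87.9
grip_force: 0.0
time: 3.08
eef_pos: [549.3, 191.4, 299.1]
ee_rot: [0.676, 0.737, 0.0, 0.0]
contact_force: [-1.3, -0.7, 6.2]
opening: 72.7
grip_force: 20.0
```

The opening is 72.7 mm and the upward force is 6 N, so the pads are biting a little above the equator and wedging. I'll re-grip 4.5 mm lower, which still leaves about 2.5 mm over the block at the seat.

```bash
python3 -m creep '[{"dx":0,"dy":0,"dz":0,"roll":0,"gripper":1},{"dx":0,"dy":0,"dz":0,"roll":0,"gripper":1},{"dx":0,"dy":0,"dz":0,"roll":0,"gripper":1},{"dx":0,"dy":0,"dz":0.0045,"roll":0,"gripper":1},{"dx":0,"dy":0,"dz":0.0045,"roll":0,"gripper":1},{"dx":0,"dy":0,"dz":0.0045,"roll":0,"gripper":0.6},{"dx":0,"dy":0,"dz":0.0045,"roll":0,"gripper":0.6},{"dx":0,"dy":0,"dz":0.0045,"roll":0,"gripper":0.6},{"dx":0,"dy":0,"dz":0.0045,"roll":0,"gripper":0.6},{"dx":0,"dy":0,"dz":0.0045,"roll":0,"gripper":0.6},{"dx":0,"dy":0,"dz":0.0045,"roll":0,"gripper":0.6}]' 20
```

```text
time: 4.45
eef_pos: [549.1, 191.4, 294.2]
ee_rot: [0.676, 0.737, 0.0, 0.0]
contact_force: [0.0, -0.8, 0.9]
opening: 72.5
grip_force: 20.0
```

The force is now neutral. Lift 34 mm.

```bash
python3 -m creep '[{"dx":0,"dy":0,"dz":-0.008,"roll":0,"gripper":0.6},{"dx":0,"dy":0,"dz":-0.018,"roll":0,"gripper":0.6},{"dx":0,"dy":0,"dz":-0.028,"roll":0,"gripper":0.6},{"dx":0,"dy":0,"dz":-0.034,"roll":0,"gripper":0.6},{"dx":0,"dy":0,"dz":-0.034,"roll":0,"gripper":0.6},{"dx":0,"dy":0,"dz":-0.034,"roll":0,"gripper":0.6}]'
python3 - <<'E'
from h import *
from scipy.spatial.transform import Rotation as R
print(R.from_quat(r.state()['ee_rot']).as_matrix().round(3))
p,d,P=grab('scene');save('s1.png',cv2.resize(p[80:280,300:560],None,fx=2.5,fy=2.5))
H=cv2.cvtColor(p,cv2.COLOR_RGB2HSV).astype(int);Z=P[...,2]
g=(H[...,0]>10)&(H[...,0]<32)&(H[...,1]>110)&(Z>80)&(Z<210)&(P[...,1]>150)&(P[...,0]>450)
print(np.percentile(P[g],[1,50,99],axis=0))
E
```

```text
time: 5.2
eef_pos: [548.9, 191.4, 328.0]
ee_rot: [0.676, 0.737, -0.0, -0.0]
contact_force: [-0.5, -0.3, -1.3]
opening: 72.5
grip_force: 20.0
[[-0.087  0.996 -0.   ]
 [ 0.996  0.087 -0.   ]
 [-0.    -0.    -1.   ]]
[[509.77843088 181.36492062 126.70810702]
 [540.49566814 187.00786558 165.85984084]
 [589.27480973 198.26384643 200.27426711]]
```

View pics/s1.png

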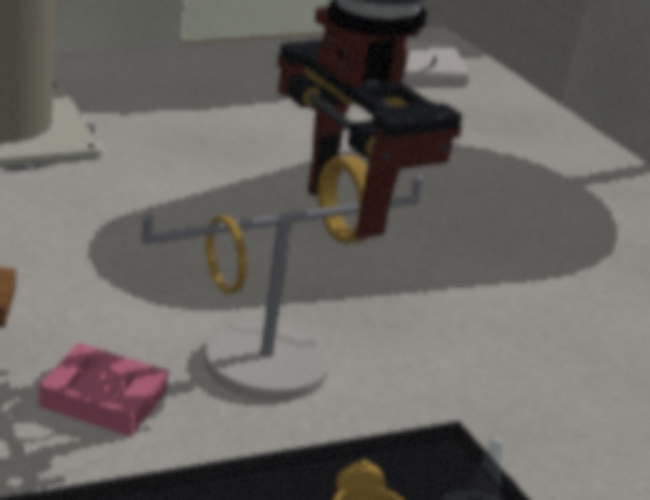

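The ring is held upright in the fingers at about (345,200), with the rod through its middle. The slim one hangs untouched at (225,255). Draw it off along tool +x, then raise.

```bash
python3 -m creep '[{"dx":0.01,"dy":0,"dz":0,"roll":0,"gripper":0.6},{"dx":0.025,"dy":0,"dz":0,"roll":0,"gripper":0.6},{"dx":0.045,"dy":0,"dz":0,"roll":0,"gripper":0.6},{"dx":0.065,"dy":0,"dz":0,"roll":0,"gripper":0.6},{"dx":0.085,"dy":0,"dz":0,"roll":0,"gripper":0.6},{"dx":0.1,"dy":0,"dz":0,"roll":0,"gripper":0.6},{"dx":0.11,"dy":0,"dz":0,"roll":0,"gripper":0.6},{"dx":0.11,"dy":0,"dz":-0.02,"roll":0,"gripper":0.6},{"dx":0.11,"dy":0,"dz":-0.05,"roll":0,"gripper":0.6},{"dx":0.11,"dy":0,"dz":-0.085,"roll":0,"gripper":0.6},{"dx":0.11,"dy":0,"dz":-0.1,"roll":0,"gripper":0.6},{"dx":0.11,"dy":0,"dz":-0.1,"roll":0,"gripper":0.6}]'
```

```text
time: 6.75
eef_pos: [539.7, 300.7, 429.7]
ee_rot: [0.676, 0.737, 0.001, 0.001]
contact_force: [-0.1, -0.3, -1.6]
opening: 72.7
grip_force: 20.0
```

```bash
python3 -m creep '[{"dx":-0.02,"dy":-0.002,"dz":0,"roll":0.03,"gripper":0.6},{"dx":-0.065,"dy":-0.005,"dz":0,"roll":0.08,"gripper":0.6},{"dx":-0.12,"dy":-0.009,"dz":0,"roll":0.14,"gripper":0.6},{"dx":-0.18,"dy":-0.013,"dz":0,"roll":0.2,"gripper":0.6},{"dx":-0.24,"dy":-0.017,"dz":0,"roll":0.26,"gripper":0.6},{"dx":-0.3,"dy":-0.021,"dz":0,"roll":0.32,"gripper":0.6},{"dx":-0.36,"dy":-0.025,"dz":0,"roll":0.38,"gripper":0.6},{"dx":-0.42,"dy":-0.029,"dz":0,"roll":0.44,"gripper":0.6},{"dx":-0.475,"dy":-0.032,"dz":0,"roll":0.5,"gripper":0.6},{"dx":-0.515,"dy":-0.034,"dz":0,"roll":0.53,"gripper":0.6},{"dx":-0.53,"dy":-0.034,"dz":0,"roll":0.547,"gripper":0.6},{"dx":-0.53,"dy":-0.034,"dz":0,"roll":0.547,"gripper":0.6}]'; python3 -m creep '[{"dx":0,"dy":0,"dz":0.03,"roll":0,"gripper":0.6},{"dx":0,"dy":0,"dz":0.06,"roll":0,"gripper":0.6},{"dx":0,"dy":0,"dz":0.09,"roll":0,"gripper":0.6},{"dx":0,"dy":0,"dz":0.12,"roll":0,"gripper":0.6},{"dx":0,"dy":0,"dz":0.14,"roll":0,"gripper":0.6},{"dx":0,"dy":0,"dz":0.14,"roll":0,"gripper":0.6},{"dx":0,"dy":0,"dz":0.14,"roll":0,"gripper":0.6}]'
cat > f.py <<'E'
from h import *
import sys
for n in('wrist','top'):
    p,d,P=grab(n)
    if n=='wrist': save(sys.argv[1],p)
    Z=P[...,2];H=cv2.cvtColor(p,cv2.COLOR_RGB2HSV).astype(int)
    near=np.hypot(P[...,0]-565,P[...,1]+203)<95
    b=near&(Z>30)&(Z<38); q=P[b]; print(n,'block',cv2.minAreaRect(q[:,:2].astype(np.float32)),np.median(q[:,2]))
    f=near&(Z>5)&(Z<20)&(np.hypot(P[...,0]-565,P[...,1]+203)<50); q=P[f]
    if len(q)>20: 
        for s,m in (('narrow',1),('wide',-1)):
            t=(q[:,:2]-[565,-203])@[.443,.896]; qq=q[m*t>12]
            if len(qq)>5: print(s,len(qq),cv2.minAreaRect(qq[:,:2].astype(np.float32)),np.median(qq[:,2]))
    g=(H[...,0]>10)&(H[...,0]<32)&(H[...,1]>110)&(Z>75)&(Z<175)&(np.hypot(P[...,0]-552,P[...,1]+230)<60)
    q=P[g]
    if len(q)>20:print('gold',len(q),cv2.minAreaRect(q[:,:2].astype(np.float32)),np.percentile(q[:,2],[1,99]))
s=r.state();print(s['time'],s['eef_pos'],s['ee_rot'],s['joints'].round(2))
E
python3 f.py w3.png
```

```text
time: 8.25
eef_pos: [551.0, -230.7, 427.1]
ee_rot: [0.85, 0.526, -0.001, -0.001]
contact_force: [-0.3, 0.5, -1.2]
opening: 72.4
grip_force: 20.0
time: 9.12
eef_pos: [552.0, -229.2, 288.9]
ee_rot: [0.849, 0.528, 0.0, 0.0]
contact_force: [0.9, -0.6, -0.2]
opening: 72.1
grip_force: 20.0
wrist block ((563.366943359375, -202.86996459960938), (129.681884765625, 110.58148193359375), 63.751258850097656) 34.8503062881866
narrow 918 ((576.4879760742188, -176.69107055664062), (7.884757995605469, 69.52088165283203), 63.80884552001953) 12.962495817736169
wide 1381 ((548.95556640625, -232.03424072265625), (14.795058250427246, 75.36885833740234), 63.9216423034668) 12.937095129199975
gold 8375 ((551.51123046875, -229.43927001953125), (21.60297393798828, 75.69940948486328), 63.81969451904297) [ 89.68406949 157.60423843]
top block ((584.1039428710938, -162.72747802734375), (40.187255859375, 111.09014129638672), 64.07441711425781) 33.87275163955405
narrow 72 ((579.0717163085938, -176.4940643310547), (8.182395935058594, 65.36387634277344), 65.75690460205078) 11.794152468212019
9.225 [ 552.09420229 -229.65402237  289.34024804] [8.49535685e-01 5.27530376e-01 5.37152601e-04 7.30531752e-04] [-0.41  0.53  1.76  0.    0.84  0.05]
```

View pics/w3.png

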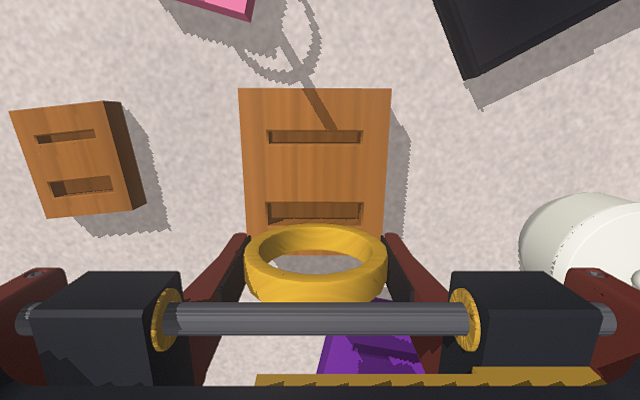

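The ring at (315,262) lines up with the wide groove at (315,211); the fingers are still above it. Both angles are 63.8°. Clearance is only ±1.5 mm across, so I'll measure ring against groove in the same camera.

```bash
cat > g.py <<'E'
from h import *
U=np.array([.8968,-.4424]);V=np.array([.4424,.8968])
S=[];Ps=[]
for i in range(6):
    S.append(r.state()['eef_pos']); p,d,P=grab('wrist');Ps.append(P)
t=np.mean(S,0);print('tcp',t.round(2),'u,v',t[:2]@U,t[:2]@V,np.std(S,0).round(2))
Q=[]
for P,s in zip(Ps,S): Q.append(P-s+t)
P=np.nanmean(Q,0)
H=cv2.cvtColor(p,cv2.COLOR_RGB2HSV).astype(int)
u=P[...,:2]@U;v=P[...,:2]@V;Z=P[...,2]
zc=t[2]-169.2
g=(H[...,0]>10)&(H[...,0]<32)&(H[...,1]>110)&(abs(u-t[:2]@U)<40)&(abs(v-t[:2]@V)<14)&(Z>zc-38)&(Z<zc+40)
h,e=np.histogram(v[g],np.arange(20,56,1));print('ring v',[(int(a),int(n)) for a,n in zip(e,h)])
print('ring u',np.percentile(u[g],[.5,99.5]),'z max',np.percentile(Z[g],99.5), 'zc',zc)
top=g&(Z>zc+33);print('crown v',np.percentile(v[top],[1,99]),top.sum())
b=(abs(u-595.5)<65)&(abs(v-64)<75)&(Z>10)&(Z<40)
print('block v',np.percentile(v[b&(Z>30)],[.3,99.7]),'u',np.percentile(u[b&(Z>30)&(v>70)],[.3,99.7]))
m=b&(abs(u-595.5)<28)&(Z>32)
for a in (20,80):
    h,e=np.histogram(v[m],np.arange(a,a+40,1));print([(int(x),int(n)) for x,n in zip(e,h)])
f=b&(Z<16)
for lo,hi in((20,60),(80,110)):
    q=f&(v>lo)&(v<hi);print('floor v',np.percentile(v[q],[1,99]),'u',np.percentile(u[q],[1,99]))
E
python3 g.py
```

```text
tcp [ 551.93 -229.89  289.09] u,v 596.6743854405184 38.00361707004864 [0.12 0.13 0.23]
ring v [(20, 0), (21, 0), (22, 0), (23, 0), (24, 0), (25, 0), (26, 0), (27, 0), (28, 0), (29, 2), (30, 1), (31, 4), (32, 140), (33, 196), (34, 250), (35, 284), (36, 296), (37, 371), (38, 454), (39, 463), (40, 468), (41, 464), (42, 477), (43, 487), (44, 479), (45, 541), (46, 653), (47, 2372), (48, 3), (49, 2), (50, 0), (51, 0), (52, 0), (53, 0), (54, 0)]
ring u [560.21811101 631.05480974] z max 157.6195516866557 zc 119.89315113376051
crown v [36.62886154 47.62824075] 2119
block v [  3.33776367 132.00483199] u [540.50706051 649.62714919]
[(20, 0), (21, 0), (22, 0), (23, 0), (24, 0), (25, 0), (26, 5), (27, 35), (28, 5), (29, 0), (30, 0), (31, 0), (32, 0), (33, 0), (34, 0), (35, 0), (36, 0), (37, 0), (38, 0), (39, 0), (40, 0), (41, 0), (42, 0), (43, 0), (44, 0), (45, 0), (46, 0), (47, 71), (48, 71), (49, 72), (50, 120), (51, 93), (52, 72), (53, 72), (54, 119), (55, 97), (56, 72), (57, 73), (58, 118)]
[(80, 83), (81, 74), (82, 121), (83, 101), (84, 74), (85, 132), (86, 91), (87, 74), (88, 143), (89, 82), (90, 75), (91, 150), (92, 74), (93, 0), (94, 0), (95, 0), (96, 0), (97, 0), (98, 0), (99, 0), (100, 0), (101, 0), (102, 130), (103, 76), (104, 104), (105, 124), (106, 76), (107, 152), (108, 76), (109, 154), (110, 77), (111, 77), (112, 154), (113, 77), (114, 154), (115, 77), (116, 143), (117, 88), (118, 77)]
floor v [27.77252999 40.86675133] u [557.84158849 632.3894096 ]
floor v [ 93.19747815 100.40210409] u [560.66545116 629.47353599]
```

Ring centre is v≈39.7 and groove centre v≈37.4 (from wide, narrow and block alike). Along the groove, the ring is at 595.6 and the groove at 595.1. I'll shift by -2.3 mm and -0.5 mm, lower to just above the block, and re-measure.

```bash
python3 -m creep '[{"dx":-0.0023,"dy":-0.0005,"dz":0.01,"roll":0,"gripper":0.6},{"dx":-0.0023,"dy":-0.0005,"dz":0.022,"roll":0,"gripper":0.6},{"dx":-0.0023,"dy":-0.0005,"dz":0.034,"roll":0,"gripper":0.6},{"dx":-0.0023,"dy":-0.0005,"dz":0.042,"roll":0,"gripper":0.6},{"dx":-0.0023,"dy":-0.0005,"dz":0.042,"roll":0,"gripper":0.6},{"dx":-0.0023,"dy":-0.0005,"dz":0.042,"roll":0,"gripper":0.6}]'; python3 g.py
```

```text
time: 10.28
eef_pos: [550.4, -231.9, 246.3]
ee_rot: [0.85, 0.527, 0.0, 0.0]
contact_force: [0.6, -0.1, -0.7]
opening: 72.7
grip_force: 20.0
tcp [ 550.38 -231.86  246.54] u,v 596.158722667668 35.55909326904637 [0.03 0.01 0.12]
ring v [(20, 0), (21, 0), (22, 0), (23, 0), (24, 0), (25, 0), (26, 1), (27, 2), (28, 1), (29, 66), (30, 165), (31, 228), (32, 270), (33, 289), (34, 322), (35, 421), (36, 448), (37, 473), (38, 464), (39, 469), (40, 484), (41, 493), (42, 462), (43, 613), (44, 1487), (45, 1287), (46, 1), (47, 2), (48, 0), (49, 0), (50, 0), (51, 0), (52, 0), (53, 0), (54, 0)]
ring u [559.68153742 630.51649728] z max 115.05060373055471 zc 77.3401314227975
crown v [34.2446419  45.20876316] 2118
block v [  6.89741907 131.98891168] u [540.4353806  649.69040332]
[(20, 58), (21, 73), (22, 38), (23, 0), (24, 0), (25, 0), (26, 0), (27, 0), (28, 0), (29, 0), (30, 0), (31, 0), (32, 0), (33, 0), (34, 0), (35, 0), (36, 0), (37, 0), (38, 0), (39, 0), (40, 0), (41, 0), (42, 0), (43, 0), (44, 0), (45, 0), (46, 14), (47, 90), (48, 150), (49, 90), (50, 164), (51, 94), (52, 163), (53, 97), (54, 164), (55, 96), (56, 162), (57, 99), (58, 153)]
[(80, 180), (81, 90), (82, 180), (83, 148), (84, 123), (85, 182), (86, 94), (87, 179), (88, 182), (89, 91), (90, 182), (91, 182), (92, 91), (93, 0), (94, 0), (95, 0), (96, 0), (97, 0), (98, 0), (99, 0), (100, 0), (101, 0), (102, 185), (103, 186), (104, 93), (105, 186), (106, 186), (107, 186), (108, 93), (109, 187), (110, 186), (111, 187), (112, 94), (113, 188), (114, 188), (115, 190), (116, 95), (117, 190), (118, 190)]
floor v [28.86934187 39.67570763] u [557.47612255 632.43050657]
floor v [ 92.75737636 100.58548956] u [560.63733422 629.52097174]
```

Ring v is 37.3 against groove 37.4, so it is centred. Lower slowly.

```bash
python3 -m creep '[{"dx":0,"dy":0,"dz":0.004,"roll":0,"gripper":0.6},{"dx":0,"dy":0,"dz":0.008,"roll":0,"gripper":0.6},{"dx":0,"dy":0,"dz":0.012,"roll":0,"gripper":0.6},{"dx":0,"dy":0,"dz":0.016,"roll":0,"gripper":0.6},{"dx":0,"dy":0,"dz":0.016,"roll":0,"gripper":0.6}]'; python3 g.py | grep -E 'tcp|ring'
```

```text
time: 11.2
eef_pos: [550.1, -231.8, 229.7]
ee_rot: [0.85, 0.527, -0.0, -0.0]
contact_force: [0.5, -0.5, -0.6]
opening: 72.9
grip_force: 20.0
tcp [ 550.21 -231.8   230.1 ] u,v 595.978186659801 35.53092227996206 [0.07 0.03 0.22]
ring v [(20, 0), (21, 64), (22, 122), (23, 134), (24, 122), (25, 101), (26, 146), (27, 213), (28, 0), (29, 77), (30, 153), (31, 249), (32, 262), (33, 296), (34, 322), (35, 423), (36, 463), (37, 475), (38, 487), (39, 494), (40, 501), (41, 511), (42, 495), (43, 635), (44, 1712), (45, 1068), (46, 14), (47, 140), (48, 228), (49, 64), (50, 0), (51, 0), (52, 0), (53, 0), (54, 0)]
ring u [557.34290407 634.06236734] z max 98.64097860893078 zc 60.89757921320452
```

No contact, and it is 10 mm into the groove with the ring unmoved. Continue to the floor.

```bash
python3 -m creep '[{"dx":0,"dy":0,"dz":0.003,"roll":0,"gripper":0.6},{"dx":0,"dy":0,"dz":0.006,"roll":0,"gripper":0.6},{"dx":0,"dy":0,"dz":0.009,"roll":0,"gripper":0.6},{"dx":0,"dy":0,"dz":0.0105,"roll":0,"gripper":0.6},{"dx":0,"dy":0,"dz":0.0105,"roll":0,"gripper":0.6}]'; python3 -m creep '[{"dx":0,"dy":0,"dz":0.0005,"roll":0,"gripper":0.6},{"dx":0,"dy":0,"dz":0.001,"roll":0,"gripper":0.6},{"dx":0,"dy":0,"dz":0.001,"roll":0,"gripper":0.6}]'
```

```text
time: 12.12
eef_pos: [550.2, -231.8, 219.5]
ee_rot: [0.85, 0.527, -0.0, -0.0]
contact_force: [0.2, 0.3, 0.1]
opening: 72.7
grip_force: 20.0
time: 12.5
eef_pos: [550.2, -231.8, 218.7]
ee_rot: [0.85, 0.527, 0.0, 0.0]
contact_force: [-0.0, -0.9, -0.9]
opening: 73.0
grip_force: 20.0
```

```bash
python3 -m creep '[{"dx":0,"dy":0,"dz":0.0005,"roll":0,"gripper":0.6},{"dx":0,"dy":0,"dz":0.001,"roll":0,"gripper":0.6},{"dx":0,"dy":0,"dz":0.001,"roll":0,"gripper":0.6},{"dx":0,"dy":0,"dz":0.001,"roll":0,"gripper":0.6}]'; python3 g.py | grep -E 'tcp|z max'
```

```text
time: 13.0
eef_pos: [550.2, -231.8, 217.7]
ee_rot: [0.85, 0.527, 0.0, 0.0]
contact_force: [-0.6, 0.5, -1.1]
opening: 72.8
grip_force: 20.0
tcp [ 550.21 -231.8   217.68] u,v 595.978185765 35.53231190590906 [0.01 0.01 0.01]
ring u [557.46460296 632.51943943] z max 86.2093463567039 zc 48.47619457119569
```

The ring's crown is at z≈86 and seated is 86, so it is within a millimetre of the floor. Release and retreat straight up.

```bash
python3 -m creep '[{"dx":0,"dy":0,"dz":0,"roll":0,"gripper":0.87},{"dx":0,"dy":0,"dz":0,"roll":0,"gripper":0.92},{"dx":0,"dy":0,"dz":0,"roll":0,"gripper":0.96},{"dx":0,"dy":0,"dz":0,"roll":0,"gripper":1},{"dx":0,"dy":0,"dz":0,"roll":0,"gripper":1},{"dx":0,"dy":0,"dz":-0.005,"roll":0,"gripper":1},{"dx":0,"dy":0,"dz":-0.015,"roll":0,"gripper":1},{"dx":0,"dy":0,"dz":-0.035,"roll":0,"gripper":1},{"dx":0,"dy":0,"dz":-0.065,"roll":0,"gripper":1},{"dx":0,"dy":0,"dz":-0.11,"roll":0,"gripper":1},{"dx":0,"dy":0,"dz":-0.15,"roll":0,"gripper":1},{"dx":0,"dy":0,"dz":-0.15,"roll":0,"gripper":1}]'
python3 - <<'E'
from h import *
for n in('scene','wrist'):
    p,d,P=grab(n)
    H=cv2.cvtColor(p,cv2.COLOR_RGB2HSV).astype(int);Z=P[...,2]
    g=(H[...,0]>19)&(H[...,0]<32)&(H[...,1]>110)&(Z>40)&(Z<100)&(np.hypot(P[...,0]-551,P[...,1]+231)<50)
    q=P[g];print(n,len(q),cv2.minAreaRect(q[:,:2].astype(np.float32)),np.percentile(q[:,2],[1,99]))
    if n=='scene':save('s2.png',p)
E
```

```text
time: 14.8
eef_pos: [551.1, -232.2, 372.6]
ee_rot: [0.85, 0.527, 0.002, 0.003]
contact_force: [-0.1, 0.1, -0.5]
opening: 87.6
grip_force: 0.0
scene 306 ((552.2498168945312, -230.30831909179688), (15.973884582519531, 73.39944458007812), 62.051605224609375) [40.19859279 87.21106016]
wrist 1323 ((550.0892944335938, -229.5264434814453), (16.038806915283203, 71.3837661743164), 63.76775360107422) [43.36480061 86.8284641 ]
```

View pics/s2.png

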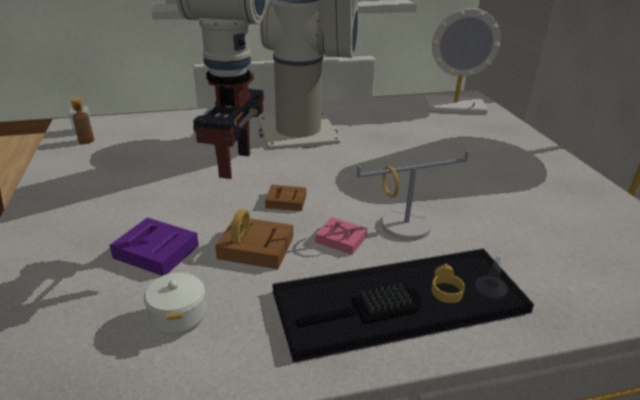

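The wide bangle stands in the wide groove at (241,226), about 1 mm from the seat and with its crown at 86–87 mm. The slim bangle still hangs at (391,181), the tray is undisturbed, and the gripper is clear.

```bash
python3 -c "
from rig import r
print(r.hand_in())"
```

```text
the job is handed in; nothing more can be done
None
```

The wide bangle is standing released in the wide groove, measured about 1 mm from the seat point; the slim bangle still hangs on the stand, nothing on the tray was disturbed, and the job is handed in (the hand-in returned no verdict).

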